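# Clamp a coffee-machine pump in the test rig

## Robot

A 6-joint arm with a two-finger parallel gripper is mounted at the origin on the work surface. World frame = base frame: x ahead of the robot, y to its left, z up, the work surface at z = 0. Lengths are in mm, angles in rad, forces in N, time in s.
With the tool pointing down it reaches from about 400 to 925 mm from the base axis. Payload 12.5 kg.
Tool frame: the origin (TCP) lies at the very end of the fingers, on their centre line; the grasp point (between the pads) lies 19 mm behind it; z points along the fingers, y is the line along which they close (so a half turn about z gives the same grasp; the last joint's range is limited). The gripper opens to 95 mm and grips with 3 to 60 N. Pads are 20 mm wide; open, the fingers measure 119 mm over their backs; the gripper's body (75 mm by 180 mm) begins 59 mm behind the grasp point.
Start: joints at [1.025, 0.491, 1.559, -0, 1.092, -0.106], TCP at [266.087, 565.552, 177.261] pointing down, gripper open.
Joint ranges: [-3.1, 3.1], [-0.84, 2.19], [0.05, 2.79], [-1.13, 4.28], [0.06, 2.93], [-2.69, 2.69]. Speed limits (rad/s): [2.22, 2.22, 2.79, 3.14, 3.14, 3.14].

## Interface

Orientations are given as [roll, pitch, yaw] about the fixed x, y, z axes, in that order (R = Rz(yaw) Ry(pitch) Rx(roll)).
In Python, from cell import state, imaging, env, spot_in, mark_of gives the robot as it stands. The module is installed in compiled form; this text tells all that it offers.
- The arm moves only by the tool step_arm, never from a script. Its argument "increments" is a list of rows, each an object with "slide": the shift along the tool's x, y, z in m, a list of three; "roll": the turn about the tool's z in rad. A call has 1 to 5 rows; each row is the pose to reach, as a shift and turn from the pose commanded when the call began, along the tool's axes at that moment; what a row does not reach only later rows make up. A row lasts 1/8 s, in which the tool goes at most 62.5 mm and 10.7 degrees, less where a joint would pass 70% of its speed; a pose out of reach is approached as far as the arm can. A call with a gripper value outside its range is refused whole. "fingers" is the opening, from 0 (shut) to 1 (fully open), set as the call begins (left out, the last holds). The fingers move at their own pace and stop on an object; the grip force is fixed at half the most. Time passes only in rows, so rows that repeat a pose let the fingers close. It gives the time, the measured TCP pose, the force, the opening and the grip force at its end, in the units of the state.
- state(): the state, without advancing time (a new reading comes with each control period).
- imaging.read_camera(name): name is "scene" or "top"; returns a dict with "color" (384x512x3 uint8, red, green, blue), "z_map" (384x512 float32, mm along the optical axis (not along the pixel's ray), 0 where there is no reading), "intrinsics" (3x3 intrinsics, pixels), "distortion" ([k1, k2, p1, p2, k3] as OpenCV has them; the pictures are not rectified), "camera_from_world" (4x4, takes a point from world to camera coordinates). Camera axes: x right, y up, looking along -z (the intrinsics and any distortion apply to the point x, -y, -z); pixel columns grow to the right and rows downward; lengths in mm; the calibration is good to about 2 mm. A picture is of the moment at which its call begins.
- env.job_done(): hands the job in; it is judged then, once.
Trained networks look in the newest picture that a camera, given by its name, has taken for a name from the list of things; names that differ only in an ending like _2 or _b are one class to them, and where a whole thing is asked for, a point or a joint stands for the part that bears it (a point fixed in the world has none). Each returns a list of dicts, best first, with "confidence" (0 to 1); they miss things now and then, are a little off and sometimes report something else, mostly with a low value. They report only what shows in the picture. A call takes as long as a camera call. They do not tell look-alikes from the thing itself.
- spot_in(camera, target): "bbox" ([left, top, right, bottom] in pixels, round what is visible of it).
- mark_of(camera, target): "uv" ([column, row] in pixels: a listed point, or the origin of a listed thing).
The state is a dict: "t": time; "joints": joint angles; "qvel": joint speeds; "tau": joint torques, N m; "eef_pos": TCP position; "tcp_rot": TCP orientation; "ft_force": force on the tool from outside, world axes, zero at the start; "moment": the same for the moment, N m; "opening": opening from 0.0 (shut) to 1.0 (fully open); "grip_force": force on a finger pad.
Only numpy, scipy, OpenCV 4.12 (cv2) and the standard library are available. Lean on these libraries where they do the work, as an engineer would, in place of code of your own. Each camera call takes 0.05 s, during which the arm holds its last target. There are 200 camera calls.

## Task

Slide the coffee-machine pump along its guide rails until it sits fully home against the end stop of the test rig, then screw the clamp down onto it by turning the T-handle clockwise until the pump is held firmly. The column leaves room for only about half a turn before you must change to the other end of the bar. Stop once the screw has clearly gone tight, do not over-tighten it, and leave the cup, the jar and the screwdriver where they are.

Things in the scene. Friction and masses are not known exactly. Their poses are not given: they have to be found in the camera images.
- rig: Test rig fixed to the bench. Origin on the bench top under the clamp screw's axis; z up; x runs along the guide rails from the open end (robot side) to the end stop. Aluminium base plate 12 mm thick, x -155 to +115 mm, 130 mm wide. Dark rails x -65 to +35 mm, tops 32 mm above the bench, 54 mm apart inside. Dark stop block, its face at x = +33 mm.
- clamp: Blue clamp frame fixed to the rig, same origin and axes. Column at x = +82 to +106 mm, 26 mm wide, 280 mm high: a hand cannot follow the handle round behind, so work on the open side (x below about 0). A bridge at 104 to 132 mm height carries the vertical screw on the rig's z axis. The pump must be clamped with 20 to 80 N; the screw stays where it is left.
- screw (a point): Fixed point on the screw's axis 147 mm above the bench, the height of the T-handle's bar, which neither rises nor sinks. Turning clockwise seen from above lowers the screw's 32 mm wide steel foot 16 mm a turn; the foot turns with the handle. It starts 5 to 18 mm above a pump that is home (not measured), so 2 to 7 rad bring it down.
- load (a point): Fixed point on the screw's axis 62 mm above the bench, the top of a pump that is home, where the sprung foot comes to bear. The handle runs free at about 0.06 N m (1 N at a grip). Once the foot bears, clamping force grows about 45 N per rad and the force along the turning path at a grip by about 6 N per rad: some 3 N added means 25 N of clamping, 6 N means 50 N, 9 to 11 N means 80 N.
- grip_a (a point): Centre of the red upright grip on one end of the T-handle's bar. The grip is a freely spinning sleeve, 18 mm in diameter, 32 mm high (154 to 186 mm above the bench), standing on the bar 55 mm from the screw's axis; the steel bar below it is 12 mm thick, its top 153 mm above the bench.
- grip_b (a point): The same for the black grip on the other end of the bar, opposite grip_a.
- pump_mid (a point): Centre of the pump's aluminium block (66 x 50 x 50 mm, x y z), the part that runs between the rails with 2 mm play each side and gets clamped on its flat top. Axes as the rig's. With the pump home it lies on the screw's axis (rig x = 0, y = 0) 37 mm above the bench. It starts 30 to 50 mm short of home, already between the rails.
- pump: The whole loose pump, 0.4 to 0.8 kg, standing on the base plate; origin at the centre of the block's underside, axes as the rig's. Behind the block (to -x) follow a blue coil (47 mm long, 44 mm wide) and a white plastic tube, 32 mm in diameter and 45 mm long.
- pump_end (a point): Centre of the flat, upright end of the white tube, the end of the pump nearest the robot: 125 mm to -x of the block's centre and 34 mm above the bench. A good place to push.
- cup: White cup, 64 mm wide, 62 mm high, beside the rig; origin at the centre of its underside. To be left alone.
- jar: Small closed jar, 52 mm wide, 70 mm high, on the other side of the rig; origin at the centre of its underside. To be left alone.
- driver: Screwdriver lying on the bench; to be left alone.
Things that resemble listed ones, but are neither listed nor needed, are in the scene too. What is meant by the pump is not orange, and is the smaller of those in its own colour.

How it is judged:
By the outcome, as a careful person would: the job done as asked, in the order asked, and still so for the second after the job is handed in, with the robot touching nothing.
It also fails if it takes over 72 s, if anything falls off the work surface, if the arm or the gripper's body presses on something with over 40 N, if the wrist force passes 120 N, or if a joint passes its speed limit or range.

## Working session

There is one attempt and no reset: what is moved stays moved. The work goes in short steps, Python scripts to look and compute and a tool call to move; the robot and the scene stay as the last step left them, time stands still between calls to the robot, and variables do not carry over. Pictures are saved under pics/ and viewed, at most 10 in all, crops included, and the job is handed in when it is done.

Besides the shell and the picture viewer there is one more tool, called after ">>>" in YAML: its name, and indented under it one key for each argument. step_arm: Moves the arm, as the interface text tells. Its arguments: {"type":"object","properties":{"increments":{"type":"array"},"fingers":{"type":"number"}},"required":["increments"]}

```bash
mkdir -p pics; cat > h.py <<'E'
import numpy as np, cv2
from cell import state, imaging, env, spot_in, mark_of
def ray(c,uv):
    K=np.array(c["intrinsics"],float);d=np.array(c["distortion"],float)
    p=cv2.undistortPoints(np.array([[uv]],float),K,d)[0,0]
    M=np.linalg.inv(np.array(c["camera_from_world"],float))
    return M[:3,3], M[:3,:3]@np.array([p[0],-p[1],-1.0])
def at_z(c,uv,z):
    o,r=ray(c,uv); return o+r*(z-o[2])/r[2]
def depth_pt(c,uv):
    o,r=ray(c,uv); u,v=int(round(uv[0])),int(round(uv[1]))
    return o+r*float(c["z_map"][v,u])
def proj(c,P):
    M=np.array(c["camera_from_world"],float);q=M[:3,:3]@np.array(P,float)+M[:3,3]
    return cv2.projectPoints(np.array([[q[0],-q[1],-q[2]]]),np.zeros(3),np.zeros(3),np.array(c["intrinsics"],float),np.array(c["distortion"],float))[0][0,0]
E
python3 - <<'E'
from h import *
for n in("scene","top"):
    c=imaging.read_camera(n); cv2.imwrite(f"pics/{n}0.png",cv2.resize(c["color"][:,:,::-1],(768,576)))
    for t,z in (("rig",0),("screw",147),("grip_a",170),("grip_b",170),("pump_mid",37),("pump_end",34),("cup",0),("jar",0),("driver",5)):
        for m in mark_of(n,t)[:3]:
            print(n,t,np.round(m["uv"]),round(m["confidence"],2),np.round(at_z(c,m["uv"],z)),np.round(depth_pt(c,m["uv"])))
s=state();print(s)
E
```

```text
scene rig [200. 241.] 0.87 [626. -81.   0.] [731. -68. 106.]
scene rig [302. 228.] 0.58 [591. 213.   0.] [599. 212.   8.]
scene screw [195. 201.] 0.97 [623. -82. 147.] [728. -69. 236.]
scene grip_a [179. 205.] 0.79 [ 664. -119.  170.] [ 668. -118.  173.]
scene grip_a [214. 181.] 0.67 [571. -33. 170.] [594. -31. 188.]
scene grip_a [303. 229.] 0.38 [769. 181. 170.] [593. 216.  -2.]
scene grip_b [179. 205.] 0.79 [ 664. -119.  170.] [ 668. -118.  173.]
scene grip_b [214. 181.] 0.67 [571. -33. 170.] [594. -31. 188.]
scene grip_b [303. 229.] 0.38 [769. 181. 170.] [593. 216.  -2.]
scene pump_mid [256. 174.] 0.88 [374.  93.  37.] [391.  92.  50.]
scene pump_mid [201. 223.] 0.74 [590. -78.  37.] [691. -66. 131.]
scene pump_mid [201. 225.] 0.68 [598. -78.  37.] [711. -65. 143.]
scene pump_end [120. 176.] 0.9 [ 349. -351.   34.] [1517.   29.  900.]
scene pump_end [268. 198.] 0.84 [493. 121.  34.] [486. 122.  28.]
scene pump_end [200. 191.] 0.65 [445. -85.  34.] [464. -83.  49.]
scene cup [277. 241.] 0.68 [640. 135.   0.] [670. 131.  31.]
scene jar [132. 258.] 0.71 [ 680. -268.    0.] [ 697. -26
[... 1181 characters left out ...]
84 [595. 225.   5.] [592. 223.  21.]
{'t': 1.0, 'joints': array([ 1.02541725e+00,  4.90865272e-01,  1.55892026e+00,  6.18227177e-06,
        1.09172435e+00, -1.05587949e-01]), 'qvel': array([-0.00192223,  0.00028075,  0.00142123, -0.00091816,  0.00108833,
       -0.00110576]), 'tau': array([ 1.04772895e-03, -6.12462115e+01, -2.58433539e+01,  6.93265744e-02,
        4.43662901e-02, -3.84535872e-05]), 'eef_pos': array([266.06691442, 565.54192993, 177.27554089]), 'tcp_rot': array([3.14150976e+00, 3.26802552e-06, 2.70179867e+00]), 'ft_force': array([ 0.36087022, -0.19724522, -0.00755655]), 'moment': array([ 0.01608354, -0.00308898,  0.00562492]), 'grip_force': 0.0, 'opening': 0.9999234037422113}
```

View pics/scene0.png

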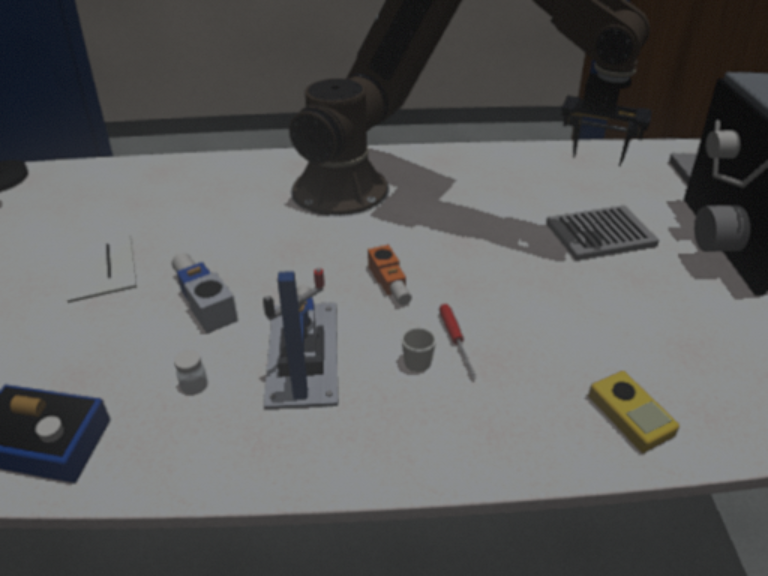

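View pics/top0.png

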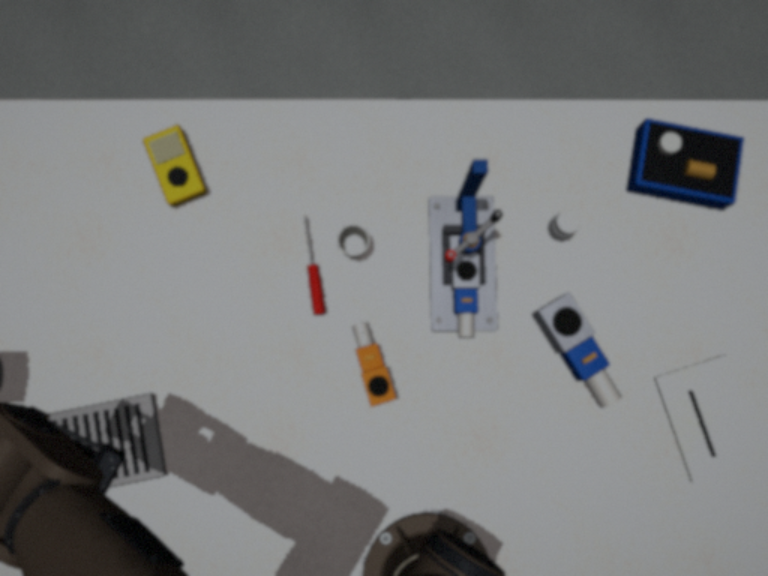

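Pump candidates in top0 (768 px wide): the one between the rails (466,280), the large grey/blue one (580,350) and the orange one (375,375). The one meant is in the rails: it isn't orange, and it is the smaller of the two grey/blue ones. I'll confirm this in a crop and use the crop to find the rig's yaw.

```bash
python3 - <<'E'
from h import *
c=imaging.read_camera("top"); im=c["color"][:,:,::-1]
x0,y0,s=275,95,6
cr=cv2.resize(im[y0:y0+100,x0:x0+130],None,fx=s,fy=s,interpolation=cv2.INTER_CUBIC)
# predicted plate outline for yaw 0
o=np.array([626,-79])
for yaw,col in((0,(0,255,0)),):
    for z,xs,ys in((12,(-155,115),(-65,65)),):
        P=[(o[0]+a,o[1]+b,z) for a,b in((xs[0],ys[0]),(xs[0],ys[1]),(xs[1],ys[1]),(xs[1],ys[0]))]
        q=np.array([(proj(c,p)-[x0,y0]+.5)*s for p in P]).astype(int); cv2.polylines(cr,[q],True,col,1)
cv2.imwrite("pics/crop1.png",cr)
# plate points by depth
zm=c["z_map"];pts=[]
for v in range(95,225):
    for u in range(275,345):
        if zm[v,u]>0:
            p=depth_pt(c,(u,v))
            if 5<p[2]<19: pts.append(p)
pts=np.array(pts);print(len(pts)); print(cv2.minAreaRect(pts[:,:2].astype(np.float32)), np.percentile(pts,[1,50,99],axis=0))
# bar: points 175..195 high
g=[];w=[]
for v in range(95,225):
    for u in range(275,345):
        p=depth_pt(c,(u,v))
        if 178<p[2]<195: g.append(np.r_[p,c["color"][v,u]])
print(np.round(g))
E
```

```text
2487
((656.4898071289062, -83.03897094726562), (210.40762329101562, 395.6274719238281), 89.53651428222656) [[ 470.78097325 -179.39474357    5.08856859]
 [ 606.47648423  -53.62110519   12.0681959 ]
 [ 840.62438773   15.99116887   18.37305559]]
[[ 714.  -61.  194.   25.   31.   43.]
 [ 709.  -61.  192.    9.   18.   36.]
 [ 708.  -64.  194.   10.   19.   36.]
 [ 708.  -69.  194.    5.   15.   32.]
 [ 709.  -72.  192.    9.   17.   34.]
 [ 709.  -77.  193.    5.   16.   31.]
 [ 709.  -85.  193.   66.   71.   76.]
 [ 710.  -63.  180.    7.   19.   37.]
 [ 709.  -65.  181.    2.   16.   35.]
 [ 708.  -67.  187.   13.   17.   36.]
 [ 708.  -70.  186.    2.    9.   28.]
 [ 707.  -72.  189.    7.   12.   31.]
 [ 708.  -75.  186.    3.   17.   32.]
 [ 709.  -78.  184.    1.   14.   29.]
 [ 709.  -81.  184.   16.   22.   36.]
 [ 708.  -83.  186.   49.   52.   60.]
 [ 707.  -79.  179.   11.   18.   34.]
 [ 670. -114.  185.  119.  122.  124.]
 [ 670. -117.  186.  116.  118.  120.]
 [ 669. -119.  189.  118.  120.  120.]
 [ 667. -111.  186.  100.  101.  106.]
 [ 668. -114.  185.   91.   92.   93.]
[... 2070 characters left out ...]
 590.  -39.  185.  127.   69.   67.]
 [ 590.  -42.  186.  122.   65.   65.]
 [ 587.  -26.  188.  108.   33.   33.]
 [ 587.  -29.  187.  132.   52.   50.]
 [ 586.  -31.  190.  128.   70.   70.]
 [ 587.  -34.  189.  118.   80.   79.]
 [ 587.  -36.  187.  119.   75.   74.]
 [ 586.  -39.  191.  126.   64.   65.]
 [ 584.  -26.  189.  101.   30.   27.]
 [ 584.  -29.  187.  125.   40.   38.]
 [ 584.  -31.  189.  126.   49.   47.]
 [ 585.  -34.  183.  122.   54.   55.]
 [ 584.  -36.  188.  124.   55.   53.]
 [ 584.  -39.  191.  125.   62.   64.]
 [ 583.  -29.  180.  101.   17.   19.]
 [ 581.  -31.  190.  112.   29.   26.]
 [ 581.  -33.  193.  116.   35.   31.]
 [ 582.  -37.  184.  115.   40.   41.]]
```

View pics/crop1.png

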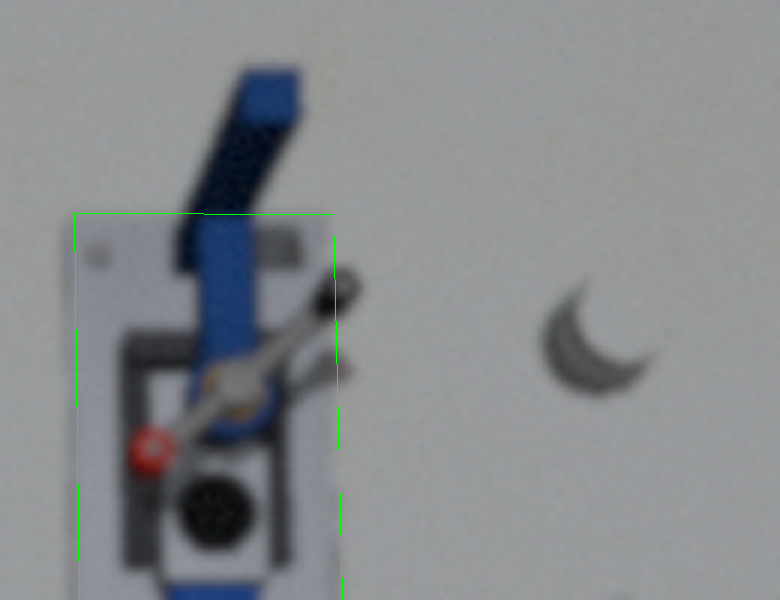

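The crop shows the small grey pump in the rails, with a black disc at crop (215,512) and the blue coil below it. The red grip is at (152,450) and the black one at (343,287), with the screw at about (240,385). The grips' midpoint is about (625.5,-75.5) and they are 109.5 mm apart, which matches the 110 mm given. Next I'll refine the rig's yaw.

```bash
python3 - <<'E'
from h import *
c=imaging.read_camera("top"); im=cv2.cvtColor(c["color"],cv2.COLOR_RGB2LAB).astype(np.float32)
ys=np.arange(-165,15,1.0)
def samp(x,ys,z):
    q=np.array([proj(c,(x,y,z)) for y in ys],np.float32)
    return cv2.remap(im,q[None,:,0].copy(),q[None,:,1].copy(),cv2.INTER_LINEAR)[0]
L=[];R=[]
for x in range(478,735,6):
    p=samp(x,ys,12); g=cv2.GaussianBlur(p,(1,1),0); d=np.abs(np.gradient(cv2.blur(p,(1,5)),axis=0)).sum(1)
    l=(ys>-160)&(ys<-125); r=(ys>-30)&(ys<5)
    R.append((x,ys[l][d[l].argmax()])); L.append((x,ys[r][d[r].argmax()]))
for A in(L,R):
    A=np.array(A); f=np.polyfit(*A.T,1)
    for _ in range(5):
        e=np.abs(A[:,1]-np.polyval(f,A[:,0])); f=np.polyfit(*A[e<max(2.5,np.median(e))].T,1)
    print("slope",f[0],"y@626",np.polyval(f,626), "inl",(e<2.5).sum(),len(A))
E2=[]
xs=np.arange(455,490,1.0)
for y in (-130,-120,-110,-45,-35,-25):
    q=np.array([proj(c,(x,y,12)) for x in xs],np.float32)
    p=cv2.remap(im,q[None,:,0].copy(),q[None,:,1].copy(),cv2.INTER_LINEAR)[0]
    d=np.abs(np.gradient(cv2.blur(p,(1,5)),axis=0)).sum(1);E2.append(xs[3:-3][d[3:-3].argmax()])
print("front edge x (rig -155)",E2)
# tube via depth
P=[]
for v in range(170,235):
    for u in range(295,325):
        p=depth_pt(c,(u,v))
        if 42<p[2]<56 and p[0]<515: P.append(p)
P=np.array(P);print("tube",P.min(0),P.max(0),P.mean(0))
for v in range(210,228): print(v, np.round(depth_pt(c,(311,v))), c["color"][v,311])
E
```

```text
slope 0.007944327362135595 y@626 -7.714123638918157 inl 33 43
slope 0.02432163531114331 y@626 -140.8048661360347 inl 23 43
front edge x (rig -155) [np.float64(467.0), np.float64(466.0), np.float64(467.0), np.float64(467.0), np.float64(466.0), np.float64(467.0)]
tube [458.54918573 -95.31119701  42.01195578] [513.3389856  -54.47014226  55.99381794] [486.12394401 -74.96639755  49.50121311]
210 [496. -78.  50.] [148 148 149]
211 [493. -77.  52.] [152 151 154]
212 [490. -78.  50.] [152 154 155]
213 [487. -77.  53.] [153 154 154]
214 [484. -77.  51.] [151 152 153]
215 [482. -77.  52.] [153 154 155]
216 [478. -77.  55.] [151 152 153]
217 [476. -77.  52.] [151 152 153]
218 [473. -77.  55.] [153 154 153]
219 [470. -77.  53.] [151 153 153]
220 [467. -77.  51.] [151 151 152]
221 [464. -77.  51.] [150 153 152]
222 [462. -77.  50.] [152 153 153]
223 [459. -77.  51.] [141 142 142]
224 [457. -79.  32.] [129 129 129]
225 [456. -83.   1.] [132 134 133]
226 [453. -83.   1.] [145 148 146]
227 [450. -82.   5.] [151 153 152]
```

>>> step_arm:
  increments:
    - {"slide": [-0.328,-0.194,0],"roll": -0.44}
    - {"slide": [-0.328,-0.194,0],"roll": -0.44}
    - {"slide": [-0.328,-0.194,0],"roll": -0.44}
    - {"slide": [-0.328,-0.194,0],"roll": -0.44}
    - {"slide": [-0.328,-0.194,0],"roll": -0.44}
  fingers: 0

```text
t: 1.72
eef_pos: [439.8, 309.7, 177.5]
tcp_rot: [3.141, 0.001, -3.141]
ft_force: [1.0, 0.7, -0.5]
opening: 0.533
grip_force: 0.0
```

>>> step_arm:
  increments:
    - {"slide": [0.01,-0.384,0],"roll": 0}
    - {"slide": [0.01,-0.384,0],"roll": 0}
    - {"slide": [0.01,-0.384,0],"roll": 0}
    - {"slide": [0.01,-0.384,0],"roll": 0}
    - {"slide": [0.01,-0.384,0],"roll": 0}
  fingers: 0

```text
t: 2.35
eef_pos: [430.7, -2.9, 177.6]
tcp_rot: [-3.142, 0.001, -3.141]
ft_force: [1.4, -0.2, 0.5]
opening: 0.025
grip_force: 0.0
```

```bash
python3 -c "
from h import *
print(state())"
```

```text
{'t': 2.35, 'joints': array([-1.60440107e-01,  2.13640414e-01,  2.00809061e+00,  1.25651317e-04,
        9.18788805e-01, -1.73178617e+00]), 'qvel': array([-1.16740316, -0.06004643,  0.08140262, -0.00404402, -0.0275606 ,
       -1.1578474 ]), 'tau': array([ 1.00448942e+01, -4.01575327e+01, -2.07731599e+01, -3.07453203e-02,
        3.32518676e-01,  1.95693254e+00]), 'eef_pos': array([430.6535829 ,  -2.90447622, 177.56946428]), 'tcp_rot': array([-3.14151935e+00,  1.07497625e-03, -3.14111906e+00]), 'ft_force': array([ 1.37436207, -0.20784446,  0.46436588]), 'moment': array([ 0.04946741, -0.02256496, -0.00230905]), 'grip_force': 0.0, 'opening': 0.024990743281186948}
```

>>> step_arm:
  increments:
    - {"slide": [0,-0.06,0],"roll": 0}
    - {"slide": [0,-0.073,0.05],"roll": 0}
    - {"slide": [0,-0.073,0.11],"roll": 0}
    - {"slide": [0,-0.073,0.153],"roll": 0}
    - {"slide": [0,-0.073,0.153],"roll": 0}

```text
t: 2.98
eef_pos: [429.5, -73.6, 22.4]
tcp_rot: [3.14, -0.005, 3.142]
ft_force: [-0.4, 0.5, 0.5]
opening: 0.004
grip_force: 0.0
```

>>> step_arm:
  increments:
    - {"slide": [-0.012,-0.003,0],"roll": 0}
    - {"slide": [-0.022,-0.003,0],"roll": 0}
    - {"slide": [-0.03,-0.003,0],"roll": 0}
    - {"slide": [-0.038,-0.003,0],"roll": 0}
    - {"slide": [-0.045,-0.003,0],"roll": 0}

```text
t: 3.6
eef_pos: [476.5, -76.9, 24.5]
tcp_rot: [-3.142, 0.0, -3.141]
ft_force: [-0.9, 1.0, -0.4]
opening: 0.003
grip_force: 0.0
```

>>> step_arm:
  increments:
    - {"slide": [-0.003,0,0],"roll": 0}
    - {"slide": [-0.006,0,0],"roll": 0}
    - {"slide": [-0.008,0,0],"roll": 0}
    - {"slide": [-0.009,0,0],"roll": 0}
    - {"slide": [-0.01,0,0],"roll": 0}

```text
t: 4.22
eef_pos: [485.8, -77.0, 24.2]
tcp_rot: [3.141, -0.0, -3.141]
ft_force: [-0.2, -0.2, 0.3]
opening: 0.002
grip_force: 0.0
```

>>> step_arm:
  increments:
    - {"slide": [-0.001,0,0],"roll": 0}
    - {"slide": [-0.002,0,0],"roll": 0}
    - {"slide": [-0.003,0,0],"roll": 0}
    - {"slide": [-0.0035,0,0],"roll": 0}
    - {"slide": [-0.004,0,0],"roll": 0}

```text
t: 4.85
eef_pos: [489.9, -77.0, 24.2]
tcp_rot: [3.142, 0.0, -3.141]
ft_force: [0.7, 0.2, 0.5]
opening: 0.007
grip_force: 0.0
```

```bash
python3 - <<'E'
from h import *
c=imaging.read_camera("top"); im=c["color"][:,:,::-1]
cv2.imwrite("pics/crop2.png",cv2.resize(im[130:230,260:390],None,fx=6,fy=6,interpolation=cv2.INTER_CUBIC))
s=state();print(s["eef_pos"],s["ft_force"])
E
```

```text
[489.92672022 -76.97358183  24.24317451] [-0.00954248 -0.7579743  -0.18036143]
```

View pics/crop2.png

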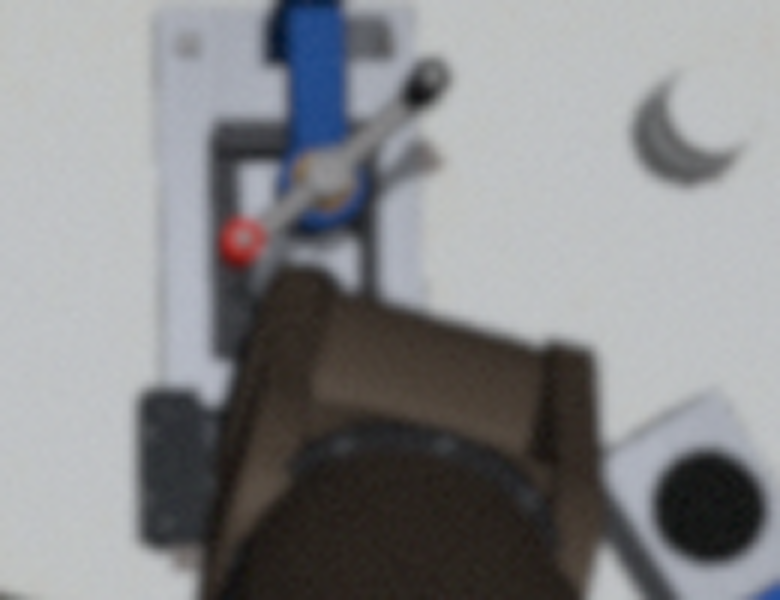

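The arm hides the pump's end in this view. The handle hasn't moved: red is at crop (243,241) and black at (428,82). I'll keep pushing until the force rises.

>>> step_arm:
  increments:
    - {"slide": [-0.001,0,0],"roll": 0}
    - {"slide": [-0.002,0,0],"roll": 0}
    - {"slide": [-0.003,0,0],"roll": 0}
    - {"slide": [-0.004,0,0],"roll": 0}

```text
t: 5.4
eef_pos: [493.9, -77.0, 24.2]
tcp_rot: [3.141, -0.0, -3.141]
ft_force: [0.7, -0.3, -0.3]
opening: 0.007
grip_force: 0.0
```

```bash
python3 - <<'E'
from h import *
c=imaging.read_camera("scene")
im=c["color"][:,:,::-1]
cv2.imwrite("pics/crop3.png",cv2.resize(im[140:280,150:310],None,fx=4.2,fy=4.2,interpolation=cv2.INTER_CUBIC))
s=state();print(s["eef_pos"],s["ft_force"])
E
```

```text
[494.04367769 -76.97957323  24.23061255] [-0.44026241 -0.15588257 -0.42869601]
```

View pics/crop3.png

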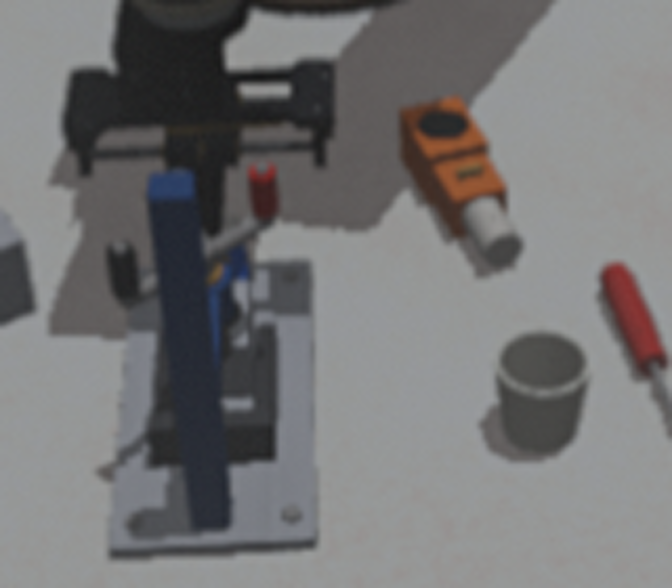

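The scene crop shows the fingers behind the column, close to the tube, with the handle and cup untouched. I can't judge the gap to the stop from here, so I'll go on pushing gently.

>>> step_arm:
  increments:
    - {"slide": [-0.001,0,0],"roll": 0}
    - {"slide": [-0.002,0,0],"roll": 0}
    - {"slide": [-0.003,0,0],"roll": 0}

```text
t: 5.82
eef_pos: [496.9, -77.0, 24.2]
tcp_rot: [3.141, 0.0, -3.141]
ft_force: [0.8, -0.3, 0.3]
opening: 0.004
grip_force: 0.0
```

>>> step_arm:
  increments:
    - {"slide": [-0.001,0,0],"roll": 0}
    - {"slide": [-0.002,0,0],"roll": 0}

```text
t: 6.08
eef_pos: [498.9, -76.9, 24.2]
tcp_rot: [3.142, 0.0, -3.141]
ft_force: [0.3, 0.1, 0.0]
opening: 0.006
grip_force: 0.0
```

```bash
python3 - <<'E'
from h import *
c=imaging.read_camera("top")
def zz(c,x,y,z):
    q=proj(c,(x,y,z)); return np.round(depth_pt(c,q)[2])
for y in(-57,-61,-93):
  print(y,[(x,zz(c,x,y,62)) for x in range(570,662,5)])
c=imaging.read_camera("scene")
for z in (25,34,45):
  print([(x,tuple(np.round(depth_pt(c,proj(c,(x,-70,z)))))) for x in range(480,520,10)])
s=state();print(s["eef_pos"],s["ft_force"])
E
```

```text
-57 [(570, np.float64(417.0)), (575, np.float64(407.0)), (580, np.float64(396.0)), (585, np.float64(385.0)), (590, np.float64(370.0)), (595, np.float64(365.0)), (600, np.float64(359.0)), (605, np.float64(351.0)), (610, np.float64(65.0)), (615, np.float64(152.0)), (620, np.float64(150.0)), (625, np.float64(151.0)), (630, np.float64(14.0)), (635, np.float64(16.0)), (640, np.float64(17.0)), (645, np.float64(11.0)), (650, np.float64(21.0)), (655, np.float64(36.0)), (660, np.float64(48.0))]
-61 [(570, np.float64(419.0)), (575, np.float64(409.0)), (580, np.float64(402.0)), (585, np.float64(399.0)), (590, np.float64(387.0)), (595, np.float64(379.0)), (600, np.float64(362.0)), (605, np.float64(358.0)), (610, np.float64(331.0)), (615, np.float64(152.0)), (620, np.float64(153.0)), (625, np.float64(156.0)), (630, np.float64(155.0)), (635, np.float64(124.0)), (640, np.float64(127.0)), (645, np.float64(10.0)), (650, np.float64(23.0)), (655, np.float64(36.0)), (660, np.float64(50.0))]
-93 [(570, np.float64(377.0)), (575, np.float64(373.0)), (580, np.float64(374.0)), (585, np.float64(370.0)), (590,
[... 547 characters left out ...]
4(-67.0), np.float64(54.0))), (510, (np.float64(624.0), np.float64(-59.0), np.float64(124.0)))]
[(480, (np.float64(613.0), np.float64(-57.0), np.float64(145.0))), (490, (np.float64(517.0), np.float64(-67.0), np.float64(57.0))), (500, (np.float64(525.0), np.float64(-68.0), np.float64(55.0))), (510, (np.float64(627.0), np.float64(-58.0), np.float64(135.0)))]
[(480, (np.float64(611.0), np.float64(-58.0), np.float64(153.0))), (490, (np.float64(616.0), np.float64(-58.0), np.float64(150.0))), (500, (np.float64(511.0), np.float64(-69.0), np.float64(55.0))), (510, (np.float64(527.0), np.float64(-68.0), np.float64(59.0)))]
[498.95277659 -76.97213654  24.22833452] [-0.29615406 -0.29960265  0.0305692 ]
```

>>> step_arm:
  increments:
    - {"slide": [0.04,0,0],"roll": 0}
    - {"slide": [0.08,0,0],"roll": 0}
    - {"slide": [0.08,0,-0.05],"roll": 0}
    - {"slide": [0.08,0,-0.1],"roll": 0}

```text
t: 6.68
eef_pos: [418.2, -76.9, 125.4]
tcp_rot: [3.141, -0.001, 3.141]
ft_force: [0.4, -0.0, 0.4]
opening: 0.002
grip_force: 0.0
```

```bash
python3 - <<'E'
from h import *
a=imaging.read_camera("scene");b=imaging.read_camera("top")
A=cv2.resize(a["color"][150:270,165:245,::-1],None,fx=5,fy=5,interpolation=cv2.INTER_CUBIC)
B=cv2.resize(b["color"][130:250,275:355,::-1],None,fx=5,fy=5,interpolation=cv2.INTER_CUBIC)
cv2.imwrite("pics/crop4.png",np.hstack([A,B]))
for v in range(195,235,2): print(v,np.round(depth_pt(b,(311,v))),end=" ")
print(state()["eef_pos"])
E
```

```text
195 [538. -78.  57.] 197 [533. -78.  54.] 199 [527. -77.  59.] 201 [475. -28. 454.] 203 [469. -26. 466.] 205 [465. -26. 471.] 207 [460. -25. 476.] 209 [456. -24. 482.] 211 [451. -23. 493.] 213 [446. -22. 498.] 215 [442. -21. 502.] 217 [438. -21. 506.] 219 [434. -20. 509.] 221 [430. -20. 512.] 223 [426. -19. 518.] 225 [422. -19. 521.] 227 [418. -18. 524.] 229 [414. -17. 531.] 231 [410. -17. 537.] 233 [406. -16. 537.] [420.69615131 -77.63064378 128.29498321]
```

View pics/crop4.png

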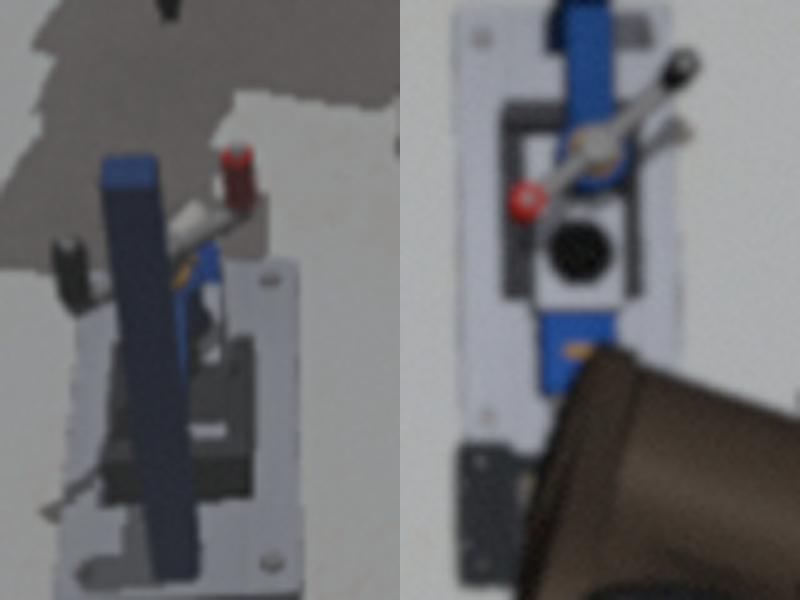

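```bash
python3 - <<'E'
from h import *
a=imaging.read_camera("scene");b=imaging.read_camera("top")
s=state();print(s["eef_pos"],s["tcp_rot"],s["opening"])
print("tcp in scene",proj(a,s["eef_pos"]),"tcp@push",proj(a,(494,-77,24)),"top",proj(b,(494,-77,24)),"tube end scene",proj(a,(459,-77,34)))
for n in("scene","top"):
  c={"scene":a,"top":b}[n]
  for t,z in(("pump_mid",37),("pump_end",34)):
    for m in mark_of(n,t)[:4]: print(n,t,np.round(m["uv"]),round(m["confidence"],2),np.round(at_z(c,m["uv"],z)))
def zz(c,x,y,z):
    q=proj(c,(x,y,z)); return np.round(depth_pt(c,q)[2])
for y in(-57,-66,-93): print(y,[(x,zz(b,x,y,62)) for x in range(570,662,5)])
im=a["color"][:,:,::-1]
im=cv2.resize(im[90:290,110:330],None,fx=3,fy=3,interpolation=cv2.INTER_CUBIC)
cv2.imwrite("pics/crop5.png",im)
E
```

```text
[419.02670592 -77.04420933 124.81506275] [-3.14099428e+00  1.97242699e-03 -3.14134957e+00] 0.0038754057054966725
tcp in scene [200.67703731 162.35092915] tcp@push [202.50304411 204.04956908] top [309.67014545 211.55694685] tube end scene [202.63105567 194.11456406]
scene pump_mid [140. 200.] 0.86 [ 479. -268.   37.]
scene pump_mid [204. 222.] 0.7 [585. -70.  37.]
scene pump_mid [253. 172.] 0.61 [363.  83.  37.]
scene pump_end [268. 197.] 0.89 [487. 121.  34.]
scene pump_end [115. 176.] 0.63 [ 345. -369.   34.]
scene pump_end [199. 192.] 0.58 [446. -88.  34.]
scene pump_end [203. 222.] 0.37 [584. -73.  34.]
top pump_mid [252. 254.] 0.88 [373.  91.  37.]
top pump_mid [372. 215.] 0.59 [ 482. -257.   37.]
top pump_end [410. 265.] 0.85 [ 340. -361.   34.]
top pump_end [237. 217.] 0.55 [478. 133.  34.]
top pump_end [309. 166.] 0.26 [628. -76.  34.]
-57 [(570, np.float64(66.0)), (575, np.float64(64.0)), (580, np.float64(63.0)), (585, np.float64(63.0)), (590, np.float64(60.0)), (595, np.float64(58.0)), (600, np.float64(60.0)), (605, np.float64(63.0)), (610, np.float64(68.0)), (615, np.float6
[... 511 characters left out ...]
6.0)), (625, np.float64(155.0)), (630, np.float64(150.0)), (635, np.float64(148.0)), (640, np.float64(141.0)), (645, np.float64(134.0)), (650, np.float64(134.0)), (655, np.float64(35.0)), (660, np.float64(47.0))]
-93 [(570, np.float64(64.0)), (575, np.float64(65.0)), (580, np.float64(62.0)), (585, np.float64(67.0)), (590, np.float64(66.0)), (595, np.float64(67.0)), (600, np.float64(61.0)), (605, np.float64(59.0)), (610, np.float64(63.0)), (615, np.float64(13.0)), (620, np.float64(11.0)), (625, np.float64(135.0)), (630, np.float64(138.0)), (635, np.float64(158.0)), (640, np.float64(160.0)), (645, np.float64(158.0)), (650, np.float64(161.0)), (655, np.float64(159.0)), (660, np.float64(135.0))]
```

View pics/crop5.png

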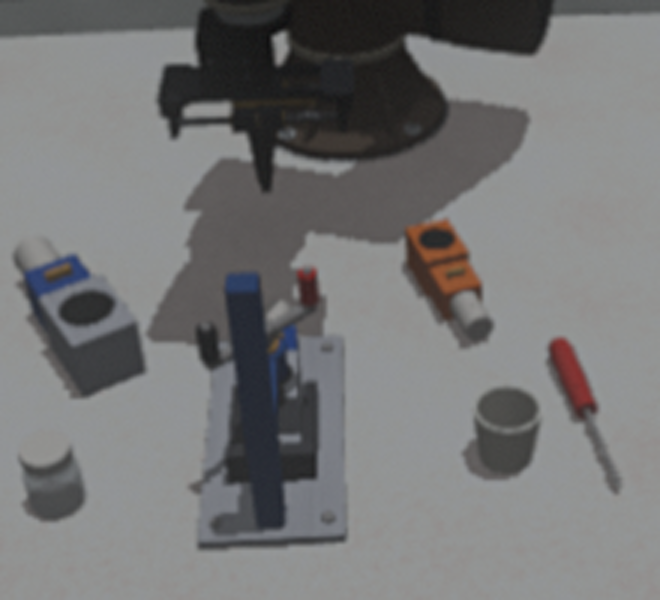

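The fingertip shows at px (198,153), but the reported TCP projects to (201,162). The real tip therefore sits higher or further back than reported. I'll measure it by depth before moving again.

```bash
python3 - <<'E'
from h import *
a=imaging.read_camera("scene")
print(state()["eef_pos"],state()["joints"])
for v in range(136,158,2):
    print(v,[tuple(np.round(depth_pt(a,(u,v))).astype(int)) for u in (194,196,198,200,202)])
E
```

```text
[418.38680606 -76.84219574 123.25431166] [-3.37240142e-01  2.89681439e-01  2.08768005e+00  1.10475724e-04
  7.66372520e-01 -1.90834034e+00]
136 [(np.int64(430), np.int64(-88), np.int64(226)), (np.int64(429), np.int64(-82), np.int64(225)), (np.int64(426), np.int64(-77), np.int64(222)), (np.int64(433), np.int64(-70), np.int64(226)), (np.int64(82), np.int64(-95), np.int64(8))]
138 [(np.int64(437), np.int64(-87), np.int64(223)), (np.int64(428), np.int64(-83), np.int64(217)), (np.int64(435), np.int64(-76), np.int64(221)), (np.int64(433), np.int64(-71), np.int64(220)), (np.int64(87), np.int64(-95), np.int64(2))]
140 [(np.int64(433), np.int64(-88), np.int64(214)), (np.int64(430), np.int64(-83), np.int64(211)), (np.int64(430), np.int64(-77), np.int64(211)), (np.int64(435), np.int64(-71), np.int64(214)), (np.int64(97), np.int64(-95), np.int64(0))]
142 [(np.int64(432), np.int64(-89), np.int64(207)), (np.int64(432), np.int64(-83), np.int64(206)), (np.int64(434), np.int64(-78), np.int64(207)), (np.int64(430), np.int64(-72), np.int64(204)), (np.int64(112), np.int64(-94), np.int64(0))]
144 [(np.in
[... 953 characters left out ...]
nt64(178), np.int64(-121), np.int64(1)), (np.int64(184), np.int64(-113), np.int64(5)), (np.int64(427), np.int64(-81), np.int64(168)), (np.int64(429), np.int64(-75), np.int64(169)), (np.int64(185), np.int64(-91), np.int64(5))]
154 [(np.int64(186), np.int64(-120), np.int64(-1)), (np.int64(189), np.int64(-113), np.int64(0)), (np.int64(426), np.int64(-82), np.int64(160)), (np.int64(427), np.int64(-76), np.int64(161)), (np.int64(188), np.int64(-92), np.int64(-2))]
156 [(np.int64(199), np.int64(-120), np.int64(-1)), (np.int64(200), np.int64(-113), np.int64(-2)), (np.int64(205), np.int64(-105), np.int64(2)), (np.int64(198), np.int64(-99), np.int64(-3)), (np.int64(201), np.int64(-91), np.int64(-2))]
```

By depth the fingertip's end is at z≈157 while the state reports about 124; x and y agree. So the fingers end about 33 mm higher than reported, and the push passed above the tube. The pump hasn't moved. I'll redo the push with the reported z about 33 mm lower.

>>> step_arm:
  increments:
    - {"slide": [0,0,0.06],"roll": 0}
    - {"slide": [0,0,0.11],"roll": 0}
    - {"slide": [0,0,0.128],"roll": 0}
    - {"slide": [0,0,0.128],"roll": 0}

```text
t: 7.62
eef_pos: [417.8, -76.6, -5.3]
tcp_rot: [3.14, -0.004, -3.141]
ft_force: [0.4, -0.1, 0.5]
opening: 0.006
grip_force: 0.0
```

```bash
python3 - <<'E'
from h import *
a=imaging.read_camera("scene")
s=state();print(s["eef_pos"],s["ft_force"])
q=proj(a,(s["eef_pos"][0]+10,-78,28));print(q)
for v in range(int(q[1])-16,int(q[1])+9,2):
    print(v,[tuple(np.round(depth_pt(a,(u,v))).astype(int).tolist()) for u in (196,198,200,202,204)])
E
```

```text
[418.38625585 -76.8048064   -4.35428884] [-0.57060486  0.15505719 -0.07908885]
[202.80315581 189.38262504]
173 [(300, -108, -2), (428, -88, 92), (432, -81, 95), (429, -75, 92), (429, -69, 92)]
175 [(315, -107, 0), (431, -88, 87), (426, -82, 83), (428, -76, 84), (424, -70, 80)]
177 [(323, -107, -2), (425, -89, 75), (428, -83, 77), (428, -77, 76), (426, -71, 74)]
179 [(338, -106, 1), (339, -99, 1), (427, -83, 68), (433, -77, 73), (429, -71, 69)]
181 [(708, -64, 277), (346, -99, -2), (427, -84, 60), (429, -78, 61), (429, -72, 62)]
183 [(715, -64, 277), (364, -98, 4), (426, -85, 52), (429, -78, 54), (428, -72, 53)]
185 [(721, -64, 276), (371, -98, 1), (426, -86, 44), (423, -80, 42), (430, -73, 47)]
187 [(729, -63, 276), (380, -98, 0), (1517, 29, 900), (428, -80, 37), (381, -78, 0)]
189 [(728, -64, 270), (392, -97, 1), (393, -90, 2), (397, -84, 4), (393, -77, 1)]
191 [(726, -64, 263), (457, -90, 45), (464, -84, 50), (463, -78, 49), (463, -71, 49)]
193 [(729, -65, 259), (468, -90, 46), (471, -83, 48), (475, -77, 52), (468, -72, 46)]
195 [(731, -65, 255), (479, -89, 48), (482, -83, 50), (484, -77, 51), (609, -59, 154)]
197 [(731, -66, 249), (619, -74, 156), (620, -68, 156), (618, -63, 155), (616, -59, 152)]
```

>>> step_arm:
  increments:
    - {"slide": [-0.012,0,0.005],"roll": 0}
    - {"slide": [-0.024,0,0.005],"roll": 0}
    - {"slide": [-0.032,0,0.005],"roll": 0}
    - {"slide": [-0.038,0,0.005],"roll": 0}
    - {"slide": [-0.044,0,0.005],"roll": 0}

```text
t: 8.3
eef_pos: [462.6, -76.7, -8.7]
tcp_rot: [3.141, -0.001, -3.141]
ft_force: [-4.5, 0.5, 2.1]
opening: 0.003
grip_force: 2.5
```

>>> step_arm:
  increments:
    - {"slide": [-0.006,0,0],"roll": 0}
    - {"slide": [-0.011,0,0],"roll": 0}
    - {"slide": [-0.016,0,0],"roll": 0}
    - {"slide": [-0.02,0,0],"roll": 0}
    - {"slide": [-0.022,0,0],"roll": 0}

```text
t: 8.93
eef_pos: [484.8, -76.9, -8.7]
tcp_rot: [3.141, -0.0, -3.141]
ft_force: [-5.6, 0.4, 2.0]
opening: 0.006
grip_force: 2.6
```

>>> step_arm:
  increments:
    - {"slide": [-0.0015,0,0],"roll": 0}
    - {"slide": [-0.003,0,0],"roll": 0}

```text
t: 9.18
eef_pos: [487.6, -76.9, -8.8]
tcp_rot: [3.141, -0.001, -3.141]
ft_force: [-6.9, -0.4, 2.0]
opening: 0.004
grip_force: 3.7
```

Contact: about 5 N of sliding friction. I'll continue in small steps.

>>> step_arm:
  increments:
    - {"slide": [-0.001,0,0],"roll": 0}
    - {"slide": [-0.002,0,0],"roll": 0}

```text
t: 9.43
eef_pos: [487.4, -76.6, -8.9]
tcp_rot: [3.141, -0.005, -3.141]
ft_force: [-16.3, -4.2, 7.9]
opening: 0.004
grip_force: 8.3
```

>>> step_arm:
  increments:
    - {"slide": [-0.001,0,0],"roll": 0}

```text
t: 9.55
eef_pos: [487.3, -76.5, -9.1]
tcp_rot: [3.14, -0.007, -3.141]
ft_force: [-21.9, -5.7, 11.1]
opening: 0.004
grip_force: 10.5
```

>>> step_arm:
  increments:
    - {"slide": [-0.001,0,0],"roll": 0}

```text
t: 9.68
eef_pos: [487.2, -76.4, -9.1]
tcp_rot: [3.14, -0.009, -3.141]
ft_force: [-25.4, -6.6, 13.5]
opening: 0.007
grip_force: 12.7
```

It stopped at TCP x≈487.5 with the force rising to 25 N, so the pump is home. I'll back off, lift, and check by depth.

>>> step_arm:
  increments:
    - {"slide": [0.02,0,0],"roll": 0}
    - {"slide": [0.045,0,-0.04],"roll": 0}
    - {"slide": [0.045,0,-0.1],"roll": 0}
    - {"slide": [0.045,0,-0.16],"roll": 0}
    - {"slide": [0.045,0,-0.184],"roll": 0}
  fingers: 0.5

```text
t: 10.3
eef_pos: [448.6, -77.4, 178.9]
tcp_rot: [-3.14, 0.007, -3.141]
ft_force: [-0.6, 0.1, -1.3]
opening: 0.466
grip_force: 0.0
```

>>> step_arm:
  increments:
    - {"slide": [0,0,0],"roll": 0}
    - {"slide": [0,0,0],"roll": 0}

```text
t: 10.55
eef_pos: [446.8, -76.9, 174.4]
tcp_rot: [3.141, -0.0, -3.141]
ft_force: [0.4, 0.1, -0.2]
opening: 0.497
grip_force: 0.0
```

```bash
python3 - <<'E'
from h import *
b=imaging.read_camera("top");a=imaging.read_camera("scene")
s=state();print(s["eef_pos"],s["ft_force"],s["opening"])
def zz(c,x,y,z): return int(np.round(depth_pt(c,proj(c,(x,y,z)))[2]))
for y in(-57,-63): print(y,[(x,zz(b,x,y,62)) for x in range(570,668,4)])
e=s["eef_pos"];q=proj(a,(e[0]+10,e[1],e[2]+34)); print(q)
for v in range(int(q[1])-10,int(q[1])+6,2):
    r=[depth_pt(a,(u,v)) for u in range(int(q[0])-16,int(q[0])+17)]
    r=[p for p in r if abs(p[0]-e[0])<40]
    print(v,[(int(p[0]),int(p[1]),int(p[2])) for p in r][::2])
g=[]
for v in range(90,225):
    for u in range(275,350):
        p=depth_pt(b,(u,v))
        if 178<p[2]<195 and p[0]<700: g.append(np.r_[p,b["color"][v,u]])
g=np.array(g);red=(g[:,3]-g[:,4])>30
print("red",g[red].mean(0),red.sum()," black",g[~red].mean(0),(~red).sum())
E
```

```text
[446.55443932 -76.90421932 174.07602316] [-0.33023141 -0.27937702  0.45385024] 0.5028641019409561
-57 [(570, 52), (574, 51), (578, 62), (582, 61), (586, 53), (590, 52), (594, 60), (598, 63), (602, 60), (606, 63), (610, 62), (614, 150), (618, 151), (622, 152), (626, 151), (630, 60), (634, 65), (638, 60), (642, 66), (646, 63), (650, 62), (654, 65), (658, 61), (662, 50), (666, 51)]
-63 [(570, 53), (574, 58), (578, 56), (582, 58), (586, 54), (590, 55), (594, 59), (598, 63), (602, 63), (606, 64), (610, 63), (614, 67), (618, 154), (622, 156), (626, 153), (630, 153), (634, 151), (638, 132), (642, 134), (646, 63), (650, 64), (654, 64), (658, 64), (662, 43), (666, 51)]
[197.81948117 146.02446002]
136 [(460, -111, 245), (458, -106, 244), (454, -54, 239), (457, -48, 240)]
138 [(460, -109, 238), (458, -104, 237), (456, -54, 233), (456, -49, 233)]
140 [(462, -110, 233), (455, -105, 229), (455, -55, 226), (459, -49, 229)]
142 [(457, -108, 223), (453, -103, 221), (456, -52, 220)]
144 [(454, -107, 214), (457, -53, 214)]
146 [(458, -107, 211)]
148 []
150 []
red [589.48115562 -32.87296164 187.38409039 133.73684211  64.21052632
  64.23684211] 38  black [ 661.12575062 -116.03789767  187.25794678   83.825        85.05
   86.375     ] 40
```

The depth check confirms it: the block's top now reaches x≈660, right up to the stop. Fingertips end about 34 mm above the reported TCP. I'll take the red grip first at about (588.5,-33) and sweep it from 131° to about 85° on the circle centred (624,-75), R 55.

>>> step_arm:
  increments:
    - {"slide": [-0.06,0.018,0],"roll": 0}
    - {"slide": [-0.115,0.036,0],"roll": 0}
    - {"slide": [-0.142,0.0435,0],"roll": 0}
    - {"slide": [-0.142,0.0435,0.025],"roll": 0}
    - {"slide": [-0.142,0.0435,0.049],"roll": 0}

```text
t: 11.28
eef_pos: [588.7, -33.2, 123.9]
tcp_rot: [3.141, -0.002, -3.141]
ft_force: [0.8, -0.4, -0.4]
opening: 0.498
grip_force: 0.0
```

>>> step_arm:
  increments:
    - {"slide": [0,0,0],"roll": 0}
    - {"slide": [0,0,0],"roll": 0}
    - {"slide": [0,0,0],"roll": 0}
  fingers: 0

```text
t: 11.65
eef_pos: [589.2, -33.6, 127.0]
tcp_rot: [-3.141, 0.001, -3.141]
ft_force: [0.3, 0.3, -0.1]
opening: 0.242
grip_force: 0.0
```

>>> step_arm:
  increments:
    - {"slide": [0,0,0],"roll": 0}
    - {"slide": [0,0,0],"roll": 0}

```text
t: 11.9
eef_pos: [589.1, -33.5, 127.0]
tcp_rot: [-3.141, 0.001, -3.141]
ft_force: [-1.1, 0.3, 4.3]
opening: 0.181
grip_force: 30.0
```

```bash
cat > arc.py <<'E'
import numpy as np,sys
# a0 list of angles -> tool slides (yaw=pi): sx=-dx, sy=dy
a=np.radians([float(x) for x in sys.argv[1:]]);R=55
for t in a[1:]: print(f'{np.degrees(t):.0f}', round(-(np.cos(t)-np.cos(a[0]))*R/1000,4), round((np.sin(t)-np.sin(a[0]))*R/1000,4))
E
python3 arc.py 131 120 110 100 92 85; python3 - <<'E'
from h import *
s=state();print(s["eef_pos"],s["ft_force"],s["opening"],s["grip_force"])
E
```

```text
120 -0.0086 0.0061
110 -0.0173 0.0102
100 -0.0265 0.0127
92 -0.0342 0.0135
85 -0.0409 0.0133
[589.12178691 -33.46828555 126.98109978] [-1.13031813  0.26096894  4.28990781] 0.18138573372924602 30.000938773155212
```

Gripped, with opening 0.18 ≈ 17–18 mm. Sweep now.

>>> step_arm:
  increments:
    - {"slide": [-0.0086,0.0061,0],"roll": 0}
    - {"slide": [-0.0173,0.0102,0],"roll": 0}
    - {"slide": [-0.0265,0.0127,0],"roll": 0}
    - {"slide": [-0.0342,0.0135,0],"roll": 0}
    - {"slide": [-0.0409,0.0133,0],"roll": 0}

```text
t: 12.52
eef_pos: [630.4, -20.2, 127.0]
tcp_rot: [-3.141, 0.001, -3.141]
ft_force: [-1.1, -2.2, 6.5]
opening: 0.184
grip_force: 30.0
```

>>> step_arm:
  increments:
    - {"slide": [-0.0048,-0.0006,0],"roll": 0}
    - {"slide": [-0.0094,-0.0017,0],"roll": 0}
    - {"slide": [-0.014,-0.0031,0],"roll": 0}
    - {"slide": [-0.0184,-0.0049,0],"roll": 0}

```text
t: 13.02
eef_pos: [648.6, -25.2, 127.0]
tcp_rot: [-3.141, 0.001, -3.141]
ft_force: [-1.8, -1.4, 5.4]
opening: 0.185
grip_force: 30.0
```

>>> step_arm:
  increments:
    - {"slide": [0,0,0],"roll": 0}
    - {"slide": [0,0,0],"roll": 0}
  fingers: 0.5

```text
t: 13.28
eef_pos: [648.0, -24.9, 126.0]
tcp_rot: [3.141, -0.0, -3.141]
ft_force: [0.1, 0.8, 0.1]
opening: 0.335
grip_force: 0.0
```

>>> step_arm:
  increments:
    - {"slide": [0,0,-0.05],"roll": 0}
    - {"slide": [0.02,-0.04,-0.052],"roll": 0}
    - {"slide": [0.048,-0.1,-0.052],"roll": 0}
    - {"slide": [0.048,-0.1,-0.03],"roll": 0}
    - {"slide": [0.048,-0.1,0],"roll": 0}
  fingers: 0.5

```text
t: 13.9
eef_pos: [600.1, -126.0, 126.3]
tcp_rot: [-3.141, 0.002, 3.14]
ft_force: [0.4, 0.4, -0.9]
opening: 0.5
grip_force: 0.0
```

>>> step_arm:
  increments:
    - {"slide": [0,0,0],"roll": 0}
    - {"slide": [0,0,0],"roll": 0}
    - {"slide": [0,0,0],"roll": 0}
    - {"slide": [0,0,0],"roll": 0}
    - {"slide": [0,0,0],"roll": 0}
  fingers: 0

```text
t: 14.52
eef_pos: [600.7, -124.8, 127.2]
tcp_rot: [3.142, 0.002, -3.141]
ft_force: [1.0, 3.2, 7.2]
opening: 0.182
grip_force: 30.0
```

```bash
for s in "245 233 221 209 198 187" "187 176 164 152 141 130" "130 119 108 97 86 76" "76 70 65"; do python3 arc.py $s; echo; done
```

```text
233 0.0099 0.0059
221 0.0183 0.0138
209 0.0249 0.0232
198 0.0291 0.0329
187 0.0313 0.0431

176 0.0003 0.0105
164 -0.0017 0.0219
152 -0.006 0.0325
141 -0.0118 0.0413
130 -0.0192 0.0488

119 -0.0087 0.006
108 -0.0184 0.0102
97 -0.0287 0.0125
86 -0.0392 0.0127
76 -0.0487 0.0112

70 -0.0055 -0.0017
65 -0.0099 -0.0035
```

>>> step_arm:
  increments:
    - {"slide": [0.0099,0.0059,0],"roll": 0}
    - {"slide": [0.0183,0.0138,0],"roll": 0}
    - {"slide": [0.0249,0.0232,0],"roll": 0}
    - {"slide": [0.0291,0.0329,0],"roll": 0}
    - {"slide": [0.0313,0.0431,0],"roll": 0}

```text
t: 15.15
eef_pos: [569.6, -81.9, 127.2]
tcp_rot: [-3.141, 0.003, -3.141]
ft_force: [6.6, -1.3, 5.7]
opening: 0.182
grip_force: 30.0
```

>>> step_arm:
  increments:
    - {"slide": [-0.0005,0.0105,0],"roll": 0}
    - {"slide": [-0.0027,0.0219,0],"roll": 0}
    - {"slide": [-0.007,0.0325,0],"roll": 0}
    - {"slide": [-0.0128,0.0413,0],"roll": 0}
    - {"slide": [-0.0202,0.0488,0],"roll": 0}

```text
t: 15.78
eef_pos: [588.9, -32.8, 127.2]
tcp_rot: [-3.141, 0.0, -3.141]
ft_force: [-0.6, -1.7, 9.3]
opening: 0.181
grip_force: 30.0
```

>>> step_arm:
  increments:
    - {"slide": [-0.0087,0.006,0],"roll": 0}
    - {"slide": [-0.0184,0.0102,0],"roll": 0}
    - {"slide": [-0.0287,0.0125,0],"roll": 0}

```text
t: 16.15
eef_pos: [617.2, -20.4, 127.2]
tcp_rot: [-3.141, -0.001, -3.141]
ft_force: [-6.2, -2.2, 11.4]
opening: 0.183
grip_force: 30.0
```

>>> step_arm:
  increments:
    - {"slide": [0,0,0],"roll": 0}

```text
t: 16.27
eef_pos: [618.2, -20.3, 127.2]
tcp_rot: [-3.141, 0.001, -3.141]
ft_force: [0.1, 1.0, 8.6]
opening: 0.184
grip_force: 30.0
```

>>> step_arm:
  increments:
    - {"slide": [-0.0042,0.0006,0],"roll": 0}

```text
t: 16.4
eef_pos: [621.2, -20.1, 127.2]
tcp_rot: [-3.141, -0.001, -3.141]
ft_force: [-7.4, -2.4, 11.6]
opening: 0.178
grip_force: 30.0
```

>>> step_arm:
  increments:
    - {"slide": [-0.0042,0.0002,0],"roll": 0}

```text
t: 16.52
eef_pos: [625.3, -20.0, 127.2]
tcp_rot: [-3.141, -0.001, -3.141]
ft_force: [-6.2, -1.7, 11.6]
opening: 0.181
grip_force: 30.0
```

>>> step_arm:
  increments:
    - {"slide": [-0.0042,-0.0001,0],"roll": 0}
    - {"slide": [-0.0084,-0.0006,0],"roll": 0}

```text
t: 16.77
eef_pos: [633.4, -20.7, 127.2]
tcp_rot: [-3.141, -0.002, -3.141]
ft_force: [-9.0, -3.3, 11.9]
opening: 0.184
grip_force: 30.0
```

>>> step_arm:
  increments:
    - {"slide": [-0.0041,-0.001,0],"roll": 0}
    - {"slide": [-0.0082,-0.0023,0],"roll": 0}

```text
t: 17.02
eef_pos: [641.4, -22.7, 127.2]
tcp_rot: [-3.141, -0.003, -3.141]
ft_force: [-8.9, -0.5, 13.6]
opening: 0.183
grip_force: 30.0
```

Resistance along the path rose from about 1.5 N at 130° to about 8.3 N at 72°, a slope of about 6 N/rad. That is some 7 N above free running, or about 55 N of clamping, which is in the middle of the range. I'll stop turning, release and retreat.

>>> step_arm:
  increments:
    - {"slide": [0,0,0],"roll": 0}
    - {"slide": [0,0,0],"roll": 0}
    - {"slide": [0,0,0],"roll": 0}
  fingers: 0.5

```text
t: 17.4
eef_pos: [642.5, -22.7, 125.9]
tcp_rot: [3.142, -0.0, -3.141]
ft_force: [0.5, -0.6, 1.1]
opening: 0.44
grip_force: 0.0
```

>>> step_arm:
  increments:
    - {"slide": [0,0,-0.05],"roll": 0}
    - {"slide": [0,0,-0.1],"roll": 0}
    - {"slide": [0.06,0,-0.1],"roll": 0}
    - {"slide": [0.12,0.03,-0.1],"roll": 0}
    - {"slide": [0.16,0.07,-0.1],"roll": 0}

```text
t: 18.02
eef_pos: [480.6, 47.3, 226.2]
tcp_rot: [3.142, 0.0, 3.14]
ft_force: [0.1, 1.7, 0.7]
opening: 0.497
grip_force: 0.0
```

>>> step_arm:
  increments:
    - {"slide": [0,0.06,0],"roll": 0}
    - {"slide": [0,0.12,0],"roll": 0}
    - {"slide": [0,0.18,0],"roll": 0}
    - {"slide": [0,0.24,0],"roll": 0}
    - {"slide": [0,0.24,0],"roll": 0}

```text
t: 18.65
eef_pos: [481.9, 290.5, 225.7]
tcp_rot: [3.141, -0.0, -3.137]
ft_force: [0.5, -0.3, -0.4]
opening: 0.5
grip_force: 0.0
```

```bash
python3 - <<'E'
from h import *
b=imaging.read_camera("top");print(state()["eef_pos"],state()["ft_force"],state()["t"])
cv2.imwrite("pics/crop6.png",cv2.resize(b["color"][90:250,200:400,::-1],None,fx=3.5,fy=3.5,interpolation=cv2.INTER_CUBIC))
def zz(c,x,y,z): return int(np.round(depth_pt(c,proj(c,(x,y,z)))[2]))
for y in(-57,-93): print(y,[(x,zz(b,x,y,62)) for x in range(570,672,5)])
for v in range(200,226,2): print(np.round(depth_pt(b,(311,v))),end="")
E
```

```text
[482.02859906 288.56527491 225.69323194] [-0.20390302 -0.4474441   0.39074912] 18.7
-57 [(570, 1413), (575, 56), (580, 56), (585, 56), (590, 57), (595, 58), (600, 64), (605, 66), (610, 59), (615, 63), (620, 64), (625, 65), (630, 58), (635, 61), (640, 63), (645, 65), (650, 154), (655, 155), (660, 155), (665, 1413), (670, 49)]
-93 [(570, 53), (575, 54), (580, 56), (585, 55), (590, 48), (595, 66), (600, 62), (605, 66), (610, 60), (615, 62), (620, 62), (625, 134), (630, 139), (635, 161), (640, 160), (645, 161), (650, 156), (655, 163), (660, 136), (665, 136), (670, 137)]
[525. -78.  50.][519. -78.  49.][513. -78.  50.][507. -78.  51.][501. -77.  57.][499. -82.  18.][494. -82.  12.][488. -82.  11.][482. -82.  13.][476. -82.  14.][471. -83.   2.][465. -83.   3.][459. -82.   9.]
```

View pics/crop6.png

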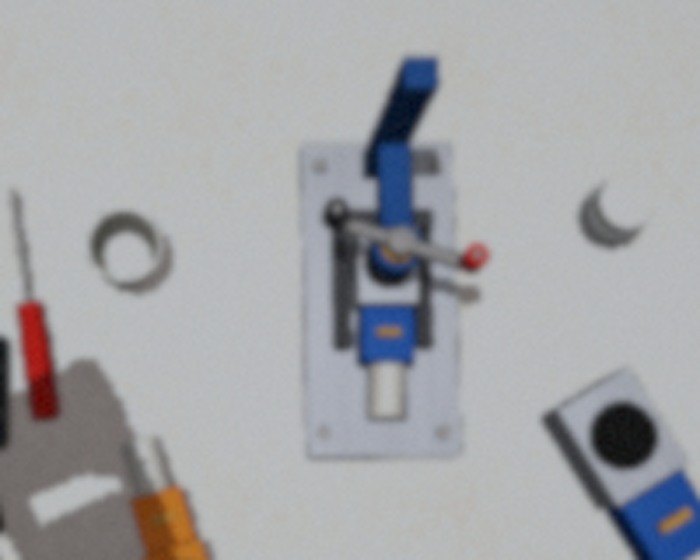

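The final crop shows the pump home: the tube ends at crop (387,418), x≈499, and the block is against the stop. The handle stayed where I left it, with black at (337,210) and red at (475,257), and the cup, jar and screwdriver are in their places. Handing in.

```bash
python3 -c "
from cell import env
print(env.job_done())"
```

```text
the job is handed in; nothing more can be done
None
```

I slid the pump home against the end stop and screwed the clamp down to roughly 55 N, estimated from the handle force. The gripper is clear of the rig, the cup, jar and screwdriver are where they were, and the job is handed in, though it returned no verdict.

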